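Hold a spray mask over a tile on the banding wheel

ROBOT

A 6-joint arm with a two-finger parallel gripper is mounted at the origin on the work surface. World frame = base frame: x ahead of the robot, y to its left, z up, the work surface at z = 0. Lengths are in m, angles in rad, forces in N, time in s.
With the tool pointing down it reaches from about 0.3 to 0.875 m from the base axis. Payload 4.2 kg.
Tool frame: the origin (TCP) lies on the centre line of the jaws, within the pads' length; the fingertips stand 17 mm ahead of it and the grasp point (between the pads) lies 2 mm behind it; z points along the fingers, y is the line along which they close (so a half turn about z gives the same grasp; the last joint's range is limited). The gripper opens to 85 mm and grips with 20 to 120 N. Pads are 22 mm wide; open, the fingers measure 114 mm over their backs; the gripper's body (76 mm by 85 mm) begins 54 mm behind the grasp point. The pads swing forward as they close: fully open they stand 13 mm farther back than shut.
Start: joints at [1.193, 0.32, 1.565, -0, 1.257, -0.02], TCP at [0.201, 0.539, 0.248] pointing down, gripper open.
Joint ranges: [-3.11, 3.11], [-0.84, 2.01], [0.21, 2.61], [-1.34, 4.49], [0.05, 2.63], [-2.56, 2.56]. Speed limits (rad/s): [2.57, 2.57, 3.14, 3.14, 3.14, 3.14].

INTERFACE

Orientations are given as a rotation vector (axis times angle).
In Python, from rig import bot, snapshot, finder gives the robot as it stands.
- The arm moves only by the tool servo_tool, never from a script. Its argument "moves" is a list of rows, each a list of 5 numbers: the opening, from -1 (shut) to 1 (fully open), then the shift along the tool's x, y, z in m, then the turn about the tool's z in degrees. In form: [[jaw, tx, ty, tz, yaw], ...]. A call has 1 to 5 rows; each row shifts and turns the commanded pose from where the row before left it, along the tool's axes as they then stand; what a row does not reach is not made up. A row lasts 1/10 s, in which the tool goes at most 50 mm and 8.59 degrees, less where a joint would pass 70% of its speed; a pose out of reach is approached as far as the arm can. A call is refused whole if a number of a shift passes 0.05 or a number of a turn 8.59, either way. A call with a gripper value outside its range is refused whole. The fingers move at their own pace and stop on an object; "newtons" is the grip in N (left out, the last holds). Time passes only in rows, so rows that do not move let the fingers close. It gives the time, the measured TCP pose, the force, the opening and the grip force at its end, in the units of the state.
- bot.observe(): the state, without advancing time (a new reading comes with each control period).
- snapshot(name): name is "side" or "top"; returns a dict with "color" (384x512x3 uint8, blue, green, red), "range_z" (384x512 float32, m along the optical axis (not along the pixel's ray), 0 where there is no reading), "intrinsics" (3x3 intrinsics, pixels), "position" and "orientation" of the camera in the world. Camera axes: x right, y up, looking along -z (the intrinsics and any distortion apply to the point x, -y, -z); pixel columns grow to the right and rows downward; lengths in m; the calibration is good to about 2 mm. A picture is of the moment at which its call begins.
- bot.finish_job(): hands the job in; it is judged then, once.
Trained networks look in a picture, given as the dict that the camera call returned (one of the last four; its "shot" number tells which), for a name from the list of things; names that differ only in an ending like _2 or _b are one class to them, and where a whole thing is asked for, a point or a joint stands for the part that bears it (a point fixed in the world has none). Each returns a list of dicts, best first, with "confidence" (0 to 1); they miss things now and then, are a little off and sometimes report something else, mostly with a low value. They report only what shows in the picture. A call takes as long as a camera call. They do not tell look-alikes from the thing itself.
- finder.look_for(picture, label): "position" ([x, y, z] in m, in world coordinates, good to about 4 mm: the middle of the surface that is visible of it).
- finder.trace(picture, label): "mask" (384x512 bool, what is visible of it).
- finder.spot_point(picture, label): "position" ([x, y, z] in m, in world coordinates, good to about 4 mm: a listed point, or the origin of a listed thing).
The state is a dict: "time": time; "qpos": joint angles; "dq": joint speeds; "tau": joint torques, N m; "tool_pos": TCP position; "ee_rot": TCP orientation; "wrist_force": force on the tool from outside, world axes, zero at the start; "ft_torque": the same for the moment, N m; "width": opening from 0.0 (shut) to 1.0 (fully open); "grasp_force": force on a finger pad.
Only numpy, scipy, OpenCV 4.12 (cv2) and the standard library are available. Lean on these libraries where they do the work, as an engineer would, in place of code of your own. Each camera call takes 0.05 s, during which the arm holds its last target. There are 200 camera calls.

TASK

Set the oblong tile flat on the wooden chuck of the banding wheel, in the middle, and let go of it; put it down gently, do not drop it. Then fetch the mask with the oblong window over the jars and hold it level about a centimetre above the tile, window centred on the tile and its long side along the tile's, ready for a colleague to spray: the coating smudges, so the mask must never touch the tile. Finish still holding the mask there, quite still, with everything else on the bench left where it was.

Things in the scene. Friction and masses are not known exactly. Their poses are not given: they have to be found in the camera images.
- tile: oblong terracotta tile with a white-coated face up, 100 mm (its x) by 60 mm (its y) by 12 mm thick, about 130 g, loose; origin at the centre of its underside, z up. It lies flat on the wooden ware board, beside the round tile. Pick it by its 60 mm width.
- tile_top (a point): centre of the tile's coated top face, 12 mm above tile; axes as the tile's
- board: wooden ware board 260 (x) by 170 (y) by 25 mm thick lying on the bench, fixed; origin at the centre of its underside, so its top is 25 mm up. The two tiles lie on it.
- round_tile: round terracotta tile, 70 mm diameter, 12 mm thick, white face, loose, on the ware board; leave it alone; origin at the centre of its underside
- wheel: banding wheel: grey foot 130 mm diameter fixed to the bench, aluminium head 160 mm diameter with its upper face 60 mm above the bench, and in the middle of the head a turned wooden chuck (fixed to the head, 68 mm foot, narrow waist, flat top 46 mm diameter). The head turns freely with slight friction (0.04 N m); it need not be turned. Origin on the axis at bench height.
- chuck_top (a point): centre of the chuck's flat top (46 mm diameter), on the wheel's axis, 115 mm above the bench, z up
- mask: the spray mask with the oblong window: black plastic sheet 130 mm (its x) by 90 mm (its y), 4 mm thick, with an upright tab near its -x end clad in light wood as a grip; about 100 g, loose; lies flat on the bench. Origin at the centre of the sheet's underside, z up.
- mask_window (a point): centre of the mask's oblong window (64 mm along the mask's x, 34 mm along its y) at the sheet's UNDERSIDE; 20 mm from the mask's origin along +x
- mask_grip (a point): middle of the mask's upright wooden grip, at mask x = -56 mm, y = 0, 48 mm above the sheet's underside. The grip is 14 mm thick along the mask's x, 46 mm wide along its y, and spans 26 to 66 mm above the underside; pinch it from above across the 14 mm.
- round_mask: the other mask, the same but with a round window 46 mm in diameter, loose, flat on the bench; leave it alone; the two masks may lie in either order. Origin at the centre of the sheet's underside.
- jar0: screw-lid glaze jar, 56 mm diameter, about 88 mm tall, loose; origin under its centre; stands in the row between the masks and the wheel; leave it alone
- jar1: screw-lid glaze jar, 56 mm diameter, about 88 mm tall, loose; origin under its centre; stands in the row between the masks and the wheel; leave it alone
- jar2: screw-lid glaze jar, 56 mm diameter, about 88 mm tall, loose; origin under its centre; stands in the row between the masks and the wheel; leave it alone
- brush_pot: white pot 72 mm diameter, 95 mm tall, with brushes sticking up to 195 mm, loose, beyond the wheel; leave it alone; origin under its centre
- sponge: sponge block 60 by 90 by 40 mm, loose, on the near side; leave it alone; origin under its centre
- shell: small snail-shell shape of fired clay, 44 mm diameter, 36 mm tall, loose, on the near side; leave it alone; origin under its centre
Not all that is in view belongs to the job. What is shaped like the wheel but orange or purple is not meant.

How it is judged:
By the outcome, as a careful person would: the job done as asked, in the order asked, and still so for the second after the job is handed in, while the arm keeps its last pose, push and grip.
It also fails if it takes over 58 s, if anything falls off the work surface, if the arm or the gripper's body presses on something with over 40 N, if the wrist force passes 120 N, or if a joint passes its speed limit or range.

## Working session

There is one attempt and no reset: what is moved stays moved. The work goes in short steps, Python scripts to look and compute and a tool call to move; the robot and the scene stay as the last step left them, time stands still between calls to the robot, and variables do not carry over. Pictures are saved under pics/ and viewed, at most 10 in all, crops included, and the job is handed in when it is done.

Besides the shell and the picture viewer there is one more tool, called after "Call:" as a command line: name --pt "numbers of a row" for each row, then --argument value for the rest. servo_tool: Moves the arm, as the interface text tells. Its arguments: {"type":"object","properties":{"moves":{"type":"array"},"newtons":{"type":"number"}},"required":["moves"]}

```bash
mkdir -p pics; cat > h.py <<'E'
import numpy as np, cv2
from scipy.spatial.transform import Rotation as R
from rig import bot, snapshot, finder
def Rm(o):
    o=np.array(o,float)
    if o.shape==(3,3): return o
    return R.from_rotvec(o).as_matrix() if o.size==3 else R.from_quat(o).as_matrix()
def cloud(s):
    z=s["range_z"]; K=np.array(s["intrinsics"]); v,u=np.mgrid[:z.shape[0],:z.shape[1]]
    P=np.stack([(u-K[0,2])/K[0,0]*z,-(v-K[1,2])/K[1,1]*z,-z],-1)
    return P@Rm(s["orientation"]).T+np.array(s["position"])
E
python3 - <<'E'
from h import *
o=bot.observe(); print({k:np.round(v,3).tolist() for k,v in o.items()})
S={n:snapshot(n) for n in("top","side")}
for n,s in S.items():
    print(n,np.round(s["position"],3),np.round(s["orientation"],3),np.array(s["intrinsics"]).tolist(),s.keys())
    cv2.imwrite(f"pics/{n}0.png",s["color"])
    for l in "tile tile_top board round_tile wheel chuck_top mask mask_window mask_grip round_mask jar0 brush_pot sponge shell".split():
        print(l,[(np.round(d["position"],3).tolist(),round(d["confidence"],2)) for d in finder.spot_point(s,l)][:4])
E
```

```text
{'time': 0.0, 'qpos': [1.193, 0.32, 1.566, 0.0, 1.257, -0.02], 'dq': [-0.001, -0.0, -0.0, -0.003, 0.001, 0.002], 'tau': [0.002, -41.553, -23.417, 0.0, 0.008, -0.0], 'tool_pos': [0.201, 0.538, 0.248], 'ee_rot': [-0.559, -3.091, 0.003], 'wrist_force': [0.14, 0.036, -0.406], 'ft_torque': [0.068, -0.017, -0.019], 'grasp_force': 0.0, 'width': 1.0}
top [ 0.253 -0.003  1.108] [ 0.189 -0.171 -1.47 ] [[408.0843174119744, 0.0, 262.56658677039707], [0.0, 408.0843174119744, 193.57592592094045], [0.0, 0.0, 1.0]] dict_keys(['color', 'range_z', 'intrinsics', 'position', 'orientation', 'shot'])
tile [([0.426, 0.271, 0.024], 0.94)]
tile_top [([0.432, 0.27, 0.041], 0.9)]
board [([0.499, 0.289, 0.002], 0.9)]
round_tile [([0.56, 0.283, 0.027], 0.86)]
wheel [([0.171, -0.297, -0.001], 0.82), ([0.517, -0.011, -0.001], 0.65), ([0.24, 0.245, 0.001], 0.57), ([0.37, -0.048, 0.001], 0.4)]
chuck_top [([0.241, 0.247, 0.118], 0.81), ([0.171, -0.297, 0.115], 0.79), ([0.52, -0.014, 0.118], 0.78)]
mask [([0.614, -0.296, 0.002], 0.66)]
mask_window [([0.63, -0.297, -0.002], 0.67)]
mask_grip [([0.555, -0.298, 0.05], 0.9
[... 775 characters left out ...]
 0.241, 0.0], 0.91), ([0.522, -0.015, -0.004], 0.85)]
chuck_top [([0.519, -0.014, 0.118], 0.94), ([0.24, 0.244, 0.118], 0.72), ([0.43, 0.269, 0.038], 0.61), ([0.174, -0.299, 0.111], 0.55)]
mask [([0.612, -0.296, -0.0], 0.96)]
mask_window [([0.633, -0.299, -0.0], 0.83), ([0.678, -0.148, 0.001], 0.49), ([0.492, 0.286, -0.0], 0.25)]
mask_grip [([0.554, -0.294, 0.049], 0.87), ([0.428, 0.267, 0.039], 0.72)]
round_mask [([0.428, -0.318, 0.006], 0.82)]
jar0 [([0.557, -0.156, 0.004], 0.81), ([0.437, -0.158, 0.002], 0.74), ([0.683, -0.146, 0.002], 0.7)]
brush_pot [([0.765, 0.191, 0.001], 0.88)]
sponge [([0.373, -0.054, -0.002], 0.73), ([0.372, 0.088, -0.0], 0.73)]
shell [([0.371, 0.09, 0.003], 0.44)]
```

View pics/top0.png

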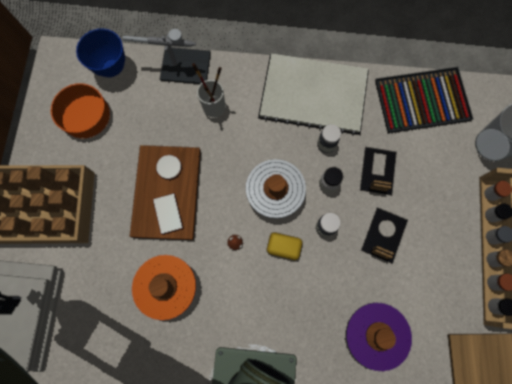

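View pics/side0.png

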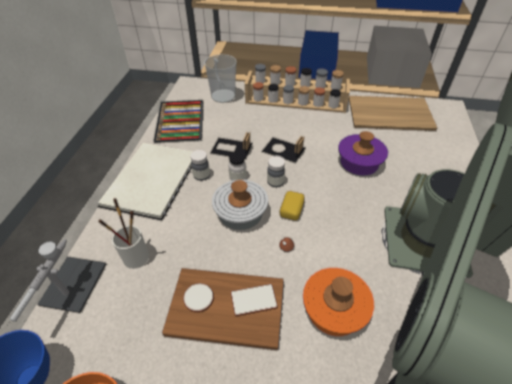

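```bash
cat >> h.py <<'E'
def rect(p,zr,c,r=.1,white=None):
    "min-area rect of cloud points in z range near c"
    P=cloud(p); m=(P[...,2]>zr[0])&(P[...,2]<zr[1])&(p["range_z"]>0)&(np.hypot(P[...,0]-c[0],P[...,1]-c[1])<r)
    if white: m&=p["color"].min(-1)>white
    m=cv2.morphologyEx(m.astype(np.uint8),cv2.MORPH_OPEN,np.ones((3,3)))
    n,L,st,_=cv2.connectedComponentsWithStats(m)
    if n<2: return None
    k=1+st[1:,4].argmax(); Q=P[L==k]
    b=cv2.minAreaRect((Q[:,:2]*1000).astype(np.float32))
    return np.round(b[0],1),np.round(b[1],1),round(b[2],1),"z",np.round(np.percentile(Q[:,2],[10,50,90])*1000,1),"mean",np.round(Q[:,:2].mean(0)*1000,1),len(Q)
E
python3 - <<'E'
from h import *
for n in("top","side"):
    s=snapshot(n)
    print(n,"tile",rect(s,(.031,.046),(.43,.27),.09))
    print("chuck",rect(s,(.108,.122),(.52,-.013),.05))
    print("grip",rect(s,(.055,.075),(.555,-.296),.05))
    print("grip2",rect(s,(.055,.075),(.43,-.31),.1))
    P=cloud(s)
    for l in("mask","round_mask","tile"):
        for d in finder.trace(s,l)[:1]:
            m=d["mask"]&(s["range_z"]>0); Q=P[m]; Q=Q[Q[:,2]<(.012 if l!="tile" else 9)]
            b=cv2.minAreaRect((Q[:,:2]*1000).astype(np.float32)); print(l,d["confidence"],b,np.median(Q[:,2]))
            if l!="tile": print(l,"color",s["color"][m].mean(0))
E
```

```text
top tile (array([428.9, 270.4]), array([99.8, 60.9]), 21.6, 'z', array([34.6, 37.1, 39.8]), 'mean', array([428.1, 269.5]), 824)
chuck (array([519.5,  -9.5]), array([44.7, 42.9]), 5.0, 'z', array([112.4, 114.8, 117.2]), 'mean', array([518.9, -10.7]), 252)
grip (array([ 555. , -290.2]), array([44.4, 15.3]), 85.0, 'z', array([58.9, 64.5, 67.5]), 'mean', array([ 553.9, -290.2]), 106)
grip2 (array([ 376.8, -300.2]), array([45.7, 15.1]), 71.2, 'z', array([61.8, 64.7, 67.2]), 'mean', array([ 376.7, -299. ]), 108)
mask 0.7 ((613.25634765625, -295.814697265625), (92.96942138671875, 135.81365966796875), 85.88936614990234) 0.003539911882400437
mask color [30.71022727 32.96672078 35.85227273]
round_mask 0.71 ((430.0453186035156, -317.6934509277344), (93.76350402832031, 134.94932556152344), 70.95368194580078) 0.003465559682653385
round_mask color [31.93252362 33.71322537 36.21592443]
tile 0.83 ((430.232666015625, 272.6498107910156), (106.8292007446289, 66.86598205566406), 21.294921875) 0.03688528463695495
side tile (array([427.4, 271. ]), array([99.8, 60.8]), 21.2, 'z', array([34.8, 37. , 38.8]),
[... 224 characters left out ...]
'z', array([57.5, 64.2, 67.5]), 'mean', array([ 552.2, -284.7]), 50)
grip2 (array([ 374.4, -297.6]), array([46.9, 13.4]), 71.9, 'z', array([60. , 64.8, 67.3]), 'mean', array([ 374.6, -295.1]), 48)
mask 0.78 ((607.938232421875, -324.1540222167969), (150.94308471679688, 133.6974639892578), 88.54540252685547) 0.003916522286975144
mask color [61.71290944 66.36416185 71.62813102]
round_mask 0.82 ((426.6890869140625, -314.21368408203125), (98.17156219482422, 131.75320434570312), 79.60546112060547) 0.004160255518236511
round_mask color [54.58143608 58.0262697  62.63747811]
tile 0.63 ((426.5204772949219, 270.6295166015625), (100.7705307006836, 60.63134765625), 21.62434196472168) 0.036978278873477655
```

The top view shows the oblong-window mask at pixel (378,170) with its grip towards -x. The round-window mask is at (384,234). The grey wheel is at (276,188) and the oblong tile at (167,213). The side view agrees, with the tile at (254,300) and the wheel at (240,203).

```bash
cat >> h.py <<'E'
def plan(tgt,ydeg,n=None):
    "rows to bring TCP to tgt with tool y at world angle ydeg (tool down)"
    o=bot.observe(); Rt=Rm(o["ee_rot"]); p=np.array(o["tool_pos"])
    a=np.degrees(np.arctan2(Rt[1,1],Rt[0,1])); dy=-(ydeg-a)   # tool z is down
    d=np.array(tgt)-p
    n=n or int(max(np.ceil(np.linalg.norm(d)/.045),np.ceil(abs(dy)/8.4),1))
    print("now",np.round(p,4),"ang",round(a,2),"tilt",np.round(Rt[:,2],4),"n",n)
    for i in range(n):
        l=(Rt@R.from_euler("z",dy*i/n,degrees=True).as_matrix()).T@(d/n)
        print([*np.round(l,4).tolist(),round(dy/n,2)])
E
python3 - <<'E'
from h import *
from scipy.optimize import least_squares
for n in("top","side"):
  for k in range(3):
    s=snapshot(n);P=cloud(s);m=(P[...,2]>.052)&(P[...,2]<.068)&(np.hypot(P[...,0]-.519,P[...,1]+.01)<.1)&(s["range_z"]>0)
    Q=P[m][:,:2]*1000; h=cv2.convexHull(Q.astype(np.float32)); c,r=cv2.minEnclosingCircle(h)
    print(n,"wheel",np.round(c,1),round(r,1)," chuck",rect(s,(.108,.122),(.52,-.01),.05)[0],rect(s,(.108,.122),(.52,-.01),.05)[5:7], "grip",rect(s,(.06,.075),(.555,-.29),.05)[:3],"tile",rect(s,(.031,.046),(.43,.27),.09)[:3])
plan((.428,.2705,.12),111.4)
E
```

```text
top wheel [519.6 -10.4] 80.6  chuck [519.1  -9.5] ('mean', array([519.3, -10.4])) grip (array([ 555.3, -290.6]), array([43.7, 14. ]), 88.3) tile (array([428.6, 270.3]), array([100.6,  60.7]), 21.3)
top wheel [519.9 -10.8] 80.0  chuck [519.2  -9.5] ('mean', array([519.3, -10.4])) grip (array([ 554.9, -289. ]), array([41.7, 15.4]), 84.4) tile (array([428.7, 270.7]), array([100.1,  60.6]), 21.5)
top wheel [519.8 -11.1] 80.4  chuck [519.8  -9.4] ('mean', array([519.3, -10.4])) grip (array([ 555.3, -290.3]), array([43.3, 13.3]), 87.3) tile (array([429.1, 270.7]), array([101.5,  60.5]), 22.0)
side wheel [517.4 -11.4] 81.2  chuck [517.8 -10. ] ('mean', array([517.6,  -9.3])) grip (array([ 551.8, -288.5]), array([40.6, 15.3]), 89.6) tile (array([427.4, 270.6]), array([99.7, 61.2]), 21.7)
side wheel [518.2 -11.2] 81.4  chuck [518.6 -10.3] ('mean', array([518. ,  -8.7])) grip (array([ 552.1, -289.5]), array([43.2, 13.8]), 88.0) tile (array([427.6, 270. ]), array([100.1,  61.8]), 21.3)
side wheel [518.2 -10.6] 81.9  chuck [517.1 -10.1] ('mean', array([517.4,  -9. ])) grip (array([ 552.3, -288.6]), array([12.6, 40.4]), 1.6) tile (array([427.4, 270.3]), array([100.3,  61.3]), 21.2)
now [0.2014 0.5386 0.2484] ang 69.5 tilt [ 0.e+00  2.e-04 -1.e+00] n 9
[-0.034, -0.0191, 0.0143, np.float64(-4.66)]
[-0.0324, -0.0218, 0.0143, np.float64(-4.66)]
[-0.0305, -0.0243, 0.0143, np.float64(-4.66)]
[-0.0284, -0.0267, 0.0143, np.float64(-4.66)]
[-0.0261, -0.029, 0.0143, np.float64(-4.66)]
[-0.0237, -0.031, 0.0143, np.float64(-4.66)]
[-0.0211, -0.0328, 0.0143, np.float64(-4.66)]
[-0.0184, -0.0344, 0.0143, np.float64(-4.66)]
[-0.0155, -0.0358, 0.0143, np.float64(-4.66)]
```

Call:
servo_tool --pt "1 -0.034 -0.019 0.014 -4.66" --pt "1 -0.0325 -0.022 0.014 -4.66" --pt "1 -0.0305 -0.0245 0.014 -4.66" --pt "1 -0.0285 -0.0265 0.014 -4.66" --pt "1 -0.026 -0.029 0.014 -4.66"

```text
time: 2.7
tool_pos: [0.3282, 0.3884, 0.178]
ee_rot: [-0.083, 3.14, 0.001]
wrist_force: [1.2, 0.3, -0.4]
width: 0.995
grasp_force: 0.0
```

Call:
servo_tool --pt "0.6 -0.0235 -0.031 0.014 -4.66" --pt "0.6 -0.021 -0.033 0.014 -4.66" --pt "0.6 -0.0185 -0.0345 0.014 -4.66" --pt "0.6 -0.0155 -0.036 0.014 -4.66" --pt "0.6 0 0 0 0" --newtons 40

```text
time: 3.2
tool_pos: [0.4295, 0.2665, 0.1208]
ee_rot: [0.578, -3.086, 0.003]
wrist_force: [-0.3, 0.9, 0.8]
width: 0.8
grasp_force: 0.0
```

```bash
python3 - <<'E'
from h import *
s=snapshot("side");cv2.imwrite("pics/hover.png",cv2.resize(s["color"],(800,600)))
o=bot.observe();p=np.array(o["tool_pos"]);Rt=Rm(o["ee_rot"]);print(o["width"])
for n in("side","top"):
    s=snapshot(n);P=cloud(s);L=(P-p)@Rt
    m=(abs(L[...,0])<.02)&(abs(L[...,1])<.07)&(L[...,2]>-.05)&(L[...,2]<.05)&(s["range_z"]>0)
    Q=L[m]*1000
    for sg in(-1,1):
        q=Q[np.sign(Q[:,1])==sg]
        if len(q): print(n,sg,len(q),"z pct",np.percentile(q[:,2],[50,90,97,99,100]).round(1),"y",np.percentile(q[:,1],[1,50,99]).round(1))
plan((.428,.2705,.06),111.4)
E
```

```text
0.8026482698368177
side 1 68 z pct [-44.5 -14.4   0.1   7.8   8. ] y [40.4 63.7 67.5]
top -1 77 z pct [-40.4  -3.9  -0.8   1.6   3.9] y [-63.7 -41.4 -32.6]
now [0.428  0.2702 0.1225] ang 111.37 tilt [ 0.e+00  6.e-04 -1.e+00] n 2
[-0.0, 0.0001, 0.0313, np.float64(-0.02)]
[-0.0, 0.0001, 0.0313, np.float64(-0.02)]
```

View pics/hover.png

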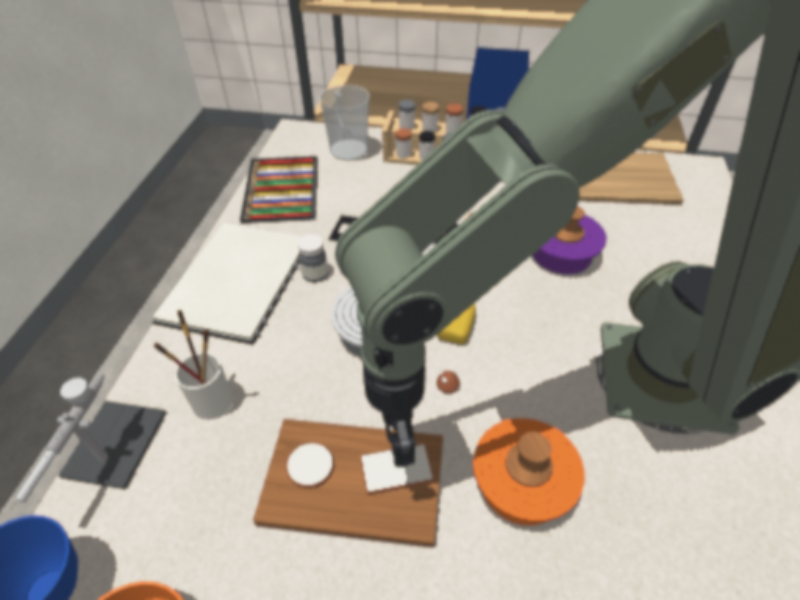

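The side view shows the open gripper over the tile at (398,465), and the jaws line up with the tile's width. At this opening the fingertips reach about 8 mm ahead of the TCP. I'll go down to a TCP height of about 39 mm.

Call:
servo_tool --pt "0.7 0 0 0.035 0" --pt "0.7 0 0 0.025 0" --pt "0.7 0 0 0.015 0" --pt "0.7 0 0 0.0085 0" --pt "0.7 0 0 0 0"

```text
time: 3.85
tool_pos: [0.4272, 0.2706, 0.0384]
ee_rot: [0.586, -3.085, 0.0]
wrist_force: [0.4, 0.0, 0.3]
width: 0.852
grasp_force: 0.0
```

Call:
servo_tool --pt "0.0 0 0 0 0" --pt "0.0 0 0 0 0" --pt "0.0 0 0 0 0" --pt "0.0 0 0 0 0" --pt "0.0 0 0 0 0"

```text
time: 4.35
tool_pos: [0.4286, 0.2706, 0.04]
ee_rot: [-0.584, 3.085, 0.002]
wrist_force: [-0.9, 1.3, 6.9]
width: 0.687
grasp_force: 43.9
```

Call:
servo_tool --pt "0 0 0 -0.01 0" --pt "0 0 0 -0.03 0" --pt "0 0 0 -0.045 0" --pt "0 0 0 -0.045 0" --pt "0 0 0 -0.03 0" --newtons 50

```text
time: 4.85
tool_pos: [0.4286, 0.27, 0.2024]
ee_rot: [-0.583, 3.083, 0.002]
wrist_force: [-0.1, 0.5, -1.8]
width: 0.676
grasp_force: 55.1
```

```bash
python3 - <<'E'
from h import *
o=bot.observe();print(o["width"],o["grasp_force"],np.round(o["wrist_force"],2))
plan((.5187,-.0104,.19),85.5,9)
E
```

```text
0.6759298566509585 55.141573548316956 [-0.14  0.47 -1.83]
now [0.4286 0.27   0.2024] ang 111.42 tilt [ 0.0036  0.0019 -1.    ] n 9
[0.0021, -0.0327, 0.0014, np.float64(2.88)]
[0.0004, -0.0327, 0.0014, np.float64(2.88)]
[-0.0012, -0.0327, 0.0014, np.float64(2.88)]
[-0.0029, -0.0326, 0.0014, np.float64(2.88)]
[-0.0045, -0.0324, 0.0014, np.float64(2.88)]
[-0.0061, -0.0321, 0.0014, np.float64(2.88)]
[-0.0077, -0.0318, 0.0014, np.float64(2.88)]
[-0.0093, -0.0314, 0.0014, np.float64(2.88)]
[-0.0109, -0.0309, 0.0014, np.float64(2.88)]
```

Call:
servo_tool --pt "0 0.002 -0.0325 0.0015 2.88" --pt "0 0.0005 -0.0325 0.0015 2.88" --pt "0 -0.001 -0.0325 0.0015 2.88" --pt "0 -0.003 -0.0325 0.0015 2.88" --pt "0 -0.0045 -0.0325 0.0015 2.88"

```text
time: 5.35
tool_pos: [0.4777, 0.1131, 0.1916]
ee_rot: [0.19, -3.136, 0.0]
wrist_force: [1.2, 0.4, -1.8]
width: 0.685
grasp_force: 55.1
```

Call:
servo_tool --pt "0 -0.006 -0.032 0.0015 2.88" --pt "0 -0.0075 -0.032 0.0015 2.88" --pt "0 -0.0095 -0.0315 0.0015 2.88" --pt "0 -0.011 -0.031 0.0015 2.88" --pt "0 0 0 0 0"

```text
time: 5.85
tool_pos: [0.5185, -0.0137, 0.1853]
ee_rot: [0.13, 3.138, -0.002]
wrist_force: [-0.3, 0.2, -1.8]
width: 0.681
grasp_force: 55.1
```

```bash
cat >> h.py <<'E'
def tile_in(c,zr,r=.09):
    "tile rect in both views; white coated face only"
    for n in("top","side"):
        s=snapshot(n);print(n,"tile",rect(s,zr,c,r,90))
E
python3 - <<'E'
from h import *
o=bot.observe();print(np.round(o["tool_pos"],4))
z=o["tool_pos"][2]
tile_in((.5187,-.0104),(z-.02,z+.01))
s=snapshot("side");c=s["color"][90:270,140:380];cv2.imwrite("pics/h2.png",cv2.resize(c,(720,540)))
plan((.5187,-.0104,.15),85.5,2)
E
```

```text
[ 0.5185 -0.0137  0.1853]
top tile None
side tile (array([492.3, -11.1]), array([63.6, 52.3]), 85.1, 'z', array([180.9, 182.3, 183.7]), 'mean', array([489.4,  -8.4]), 283)
now [ 0.5173 -0.0102  0.1853] ang 85.5 tilt [-8.e-04  5.e-04 -1.e+00] n 2
[-0.0007, -0.0, 0.0177, np.float64(-0.0)]
[-0.0007, -0.0, 0.0177, np.float64(-0.0)]
```

View pics/h2.png

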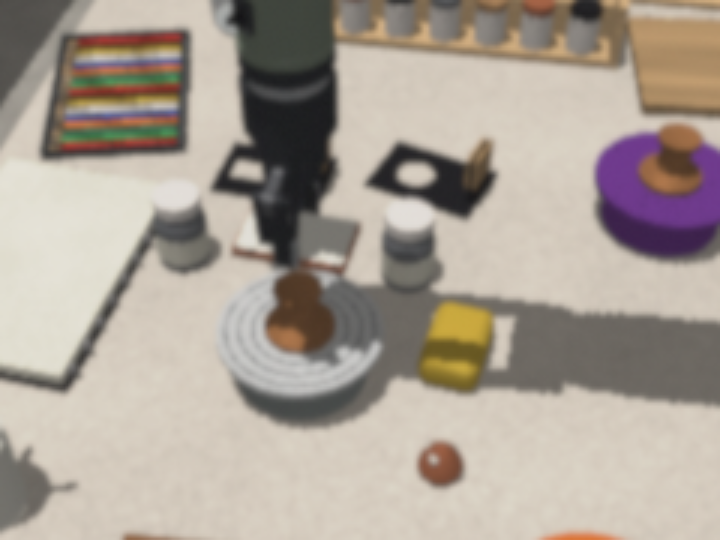

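In the crop the gripper holds the tile level at (296,240), directly above the chuck at (298,290). I'll lower it in shrinking steps.

Call:
servo_tool --pt "0 -0.0015 0 0.015 0" --pt "0 0 0 0.02 0" --pt "0 0 0 0.01 0" --pt "0 0 0 0.004 0" --pt "0 0 0 0 0"

```text
time: 6.5
tool_pos: [0.5191, -0.0099, 0.1361]
ee_rot: [-0.121, -3.139, -0.0]
wrist_force: [-0.5, -0.3, -1.6]
width: 0.681
grasp_force: 55.1
```

```bash
python3 - <<'E'
from h import *
o=bot.observe();print(np.round(o["wrist_force"],2))
plan((.5187,-.0104,.13),85.5,2)
E
```

```text
[-0.52 -0.27 -1.59]
now [ 0.5191 -0.0099  0.1361] ang 85.57 tilt [-7.e-04  1.e-04 -1.e+00] n 2
[0.0002, -0.0003, 0.0031, np.float64(0.04)]
[0.0002, -0.0003, 0.0031, np.float64(0.04)]
```

Call:
servo_tool --pt "0 0 -0.0005 0.0015 0" --pt "0 0 0 0.001 0" --pt "0 0 0 0.001 0" --pt "0 0 0 0.001 0" --pt "0 0 0 0 0"

```text
time: 7.0
tool_pos: [0.5192, -0.011, 0.1318]
ee_rot: [0.123, 3.139, 0.0]
wrist_force: [0.2, 0.3, -1.6]
width: 0.684
grasp_force: 55.1
```

Call:
servo_tool --pt "0 0 0 0.0005 0" --pt "0 0 0 0.0005 0" --pt "0 0 0 0.0005 0" --pt "0 0 0 0 0"

```text
time: 7.4
tool_pos: [0.5192, -0.011, 0.1302]
ee_rot: [-0.123, -3.139, -0.0]
wrist_force: [0.3, 0.2, -1.8]
width: 0.683
grasp_force: 55.1
```

Call:
servo_tool --pt "0 0 0 0.0005 0" --pt "0 0 0 0.0005 0" --pt "0 0 0 0 0"

```text
time: 7.7
tool_pos: [0.5193, -0.0109, 0.1301]
ee_rot: [0.123, 3.139, 0.0]
wrist_force: [-1.7, -0.1, 5.7]
width: 0.683
grasp_force: 55.8
```

Contact at about 7 N. Now I'll release and rise.

Call:
servo_tool --pt "1 0 0 0 0" --pt "1 0 0 0 0" --pt "1 0 0 0 0" --pt "1 0 0 0 0" --pt "1 0 0 -0.005 0"

```text
time: 8.2
tool_pos: [0.5188, -0.0109, 0.1338]
ee_rot: [-0.123, -3.138, -0.0]
wrist_force: [0.2, -0.5, 1.4]
width: 0.995
grasp_force: 0.0
```

Call:
servo_tool --pt "1 0 0 -0.015 0" --pt "1 0 0 -0.045 0" --pt "1 0 0 -0.045 0" --pt "1 0 0 -0.045 0" --pt "1 0 0 -0.01 0"

```text
time: 8.7
tool_pos: [0.5215, -0.011, 0.3004]
ee_rot: [0.122, 3.128, 0.0]
wrist_force: [-1.1, 0.3, 0.1]
width: 1.003
grasp_force: 0.0
```

```bash
python3 - <<'E'
from h import *
tile_in((.5187,-.0104),(.118,.136))
plan((.5545,-.29,.20),-4.5)
E
```

```text
top tile (array([563.1, -13.8]), array([57.3, 11.8]), 84.1, 'z', array([124.8, 127.1, 129.4]), 'mean', array([563.2, -13.3]), 92)
side tile (array([518.3,  -8.9]), array([59.2, 98.4]), 86.3, 'z', array([125. , 127. , 128.7]), 'mean', array([519.1,  -8.2]), 553)
now [ 0.5201 -0.011   0.2966] ang 85.52 tilt [ 5.1e-03 -2.0e-04 -1.0e+00] n 11
[-0.0051, -0.025, 0.0088, np.float64(8.18)]
[-0.0086, -0.0241, 0.0088, np.float64(8.18)]
[-0.0119, -0.0226, 0.0088, np.float64(8.18)]
[-0.015, -0.0207, 0.0088, np.float64(8.18)]
[-0.0178, -0.0183, 0.0088, np.float64(8.18)]
[-0.0202, -0.0156, 0.0088, np.float64(8.18)]
[-0.0222, -0.0126, 0.0088, np.float64(8.18)]
[-0.0238, -0.0093, 0.0088, np.float64(8.18)]
[-0.0249, -0.0058, 0.0088, np.float64(8.18)]
[-0.0255, -0.0022, 0.0088, np.float64(8.18)]
[-0.0255, 0.0014, 0.0088, np.float64(8.18)]
```

The tile is flat and centred, with its top at 127 mm. Next is the mask.

Call:
servo_tool --pt "1 -0.005 -0.025 0.009 8.18" --pt "1 -0.0085 -0.024 0.009 8.18" --pt "1 -0.012 -0.0225 0.009 8.18" --pt "1 -0.015 -0.0205 0.009 8.18" --pt "1 -0.018 -0.0185 0.009 8.18"

```text
time: 9.3
tool_pos: [0.5338, -0.1383, 0.2465]
ee_rot: [-1.219, -2.891, 0.001]
wrist_force: [0.7, 0.2, 0.1]
width: 1.002
grasp_force: 0.0
```

Call:
servo_tool --pt "0.5 -0.02 -0.0155 0.009 8.18" --pt "0.5 -0.022 -0.0125 0.009 8.18" --pt "0.5 -0.024 -0.0095 0.009 8.18" --pt "0.5 -0.025 -0.006 0.009 8.18" --pt "0.5 -0.0255 -0.002 0.009 8.18"

```text
time: 9.8
tool_pos: [0.549, -0.2649, 0.2013]
ee_rot: [-2.152, -2.283, 0.002]
wrist_force: [0.5, 0.4, -0.9]
width: 0.749
grasp_force: 0.0
```

Call:
servo_tool --pt "0.0 -0.0255 0.0015 0.009 8.18" --pt "0.0 0 0 0 0" --pt "0.0 0 0 0 0"

```text
time: 10.1
tool_pos: [0.5522, -0.2894, 0.193]
ee_rot: [-2.302, -2.131, 0.001]
wrist_force: [-0.8, 0.2, 0.3]
width: 0.501
grasp_force: 0.0
```

```bash
python3 - <<'E'
from h import *
for i in range(2):
  for n in("top","side"):
    s=snapshot(n);print(n,"grip",rect(s,(.05,.072),(.555,-.29),.06))
    if n=="top": print("tile",rect(s,(.118,.136),(.519,-.01),.09))
    else: print("tile",rect(s,(.118,.136),(.519,-.01),.09)[:6])
    P=cloud(s);m=(s["color"].max(-1)<75)&(P[...,2]<.012)&(P[...,2]>-.005)&(np.hypot(P[...,0]-.612,P[...,1]+.294)<.09)
    print("sheet",cv2.minAreaRect((P[m][:,:2]*1000).astype(np.float32)),m.sum())
cv2.imwrite("pics/m1.png",np.hstack([cv2.resize(snapshot(n)["color"],(400,300)) for n in("top","side")]))
plan((.5545,-.29,.20),-4.5)
E
```

```text
top grip (array([ 555.4, -282. ]), array([28.2, 14.5]), 86.2, 'z', array([55.2, 63.7, 66.5]), 'mean', array([ 554.8, -280.8]), 71)
tile (array([519.3,  -9.8]), array([ 59.9, 100.9]), 85.6, 'z', array([124.4, 126.7, 129.3]), 'mean', array([518. ,  -9.5]), 923)
sheet ((610.298583984375, -288.47247314453125), (79.66059875488281, 136.35623168945312), 82.8828125) 628
side grip (array([ 552.9, -288.2]), array([45.6, 14.5]), 87.3, 'z', array([54.1, 63.7, 67. ]), 'mean', array([ 552.2, -283.6]), 56)
tile (array([517.3,  -8.7]), array([60.6, 99.1]), 85.4, 'z', array([123.9, 126.9, 128.5]), 'mean')
sheet ((607.3155517578125, -294.36505126953125), (81.7608642578125, 124.94801330566406), 84.5809555053711) 254
top grip (array([ 555.6, -280. ]), array([26.1, 14.1]), 88.3, 'z', array([57.3, 64. , 67.2]), 'mean', array([ 554.6, -280.1]), 66)
tile (array([519.2,  -9.8]), array([59.8, 99.7]), 85.6, 'z', array([124.3, 126.7, 129.2]), 'mean', array([517.9,  -9.9]), 929)
sheet ((608.4253540039062, -289.5443115234375), (78.48302459716797, 134.22589111328125), 84.88282775878906) 618
side grip (array([ 553. , -286.9]), array([43.7, 13.9]), 84.6, 'z', array([55.4, 63.5, 67.3]), 'mean', array([ 551.9, -285.1]), 53)
tile (array([517.6,  -8.6]), array([ 61.2, 100. ]), 84.8, 'z', array([124. , 126.7, 128.4]), 'mean')
sheet ((606.322021484375, -294.7686767578125), (82.67738342285156, 124.73949432373047), 85.97795867919922) 257
now [ 0.5534 -0.289   0.1957] ang -4.38 tilt [ 5.e-04 -0.e+00 -1.e+00] n 1
[-0.0009, 0.0012, -0.0043, np.float64(0.12)]
```

View pics/m1.png

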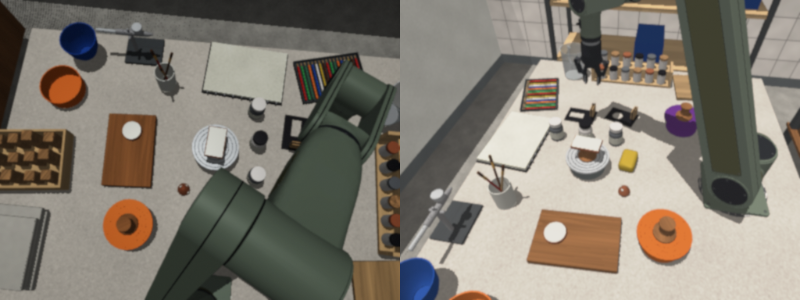

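The tile sits on the chuck at about (215,145) in the left panel, with the gripper above the mask grip. I'll descend and pinch.

Call:
servo_tool --pt "0 -0.001 0.001 0.045 0" --pt "0 0 0 0.045 0" --pt "0 0 0 0.035 0" --pt "0 0 0 0.02 0" --pt "0 0 0 0.005 0"

```text
time: 10.9
tool_pos: [0.5528, -0.2896, 0.0428]
ee_rot: [-2.302, -2.131, 0.002]
wrist_force: [-0.1, 0.8, -0.8]
width: 0.502
grasp_force: 0.0
```

Call:
servo_tool --pt "-0.3 0 0 0 0" --pt "-0.6 0 0 0 0" --pt "-1 0 0 0 0" --pt "-1 0 0 0 0" --pt "-1 0 0 0 0" --newtons 60

```text
time: 11.4
tool_pos: [0.5553, -0.2914, 0.0472]
ee_rot: [2.304, 2.131, 0.002]
wrist_force: [0.7, 0.0, 6.4]
width: 0.159
grasp_force: 59.3
```

Call:
servo_tool --pt "-1 0 0 0 0" --pt "-1 0 0 0 0"

```text
time: 11.6
tool_pos: [0.5553, -0.2914, 0.0472]
ee_rot: [2.304, 2.131, 0.002]
wrist_force: [0.2, 1.2, 5.3]
width: 0.161
grasp_force: 59.3
```

Call:
servo_tool --pt "-1 0 0 -0.005 0" --pt "-1 0 0 -0.02 0" --pt "-1 0 0 -0.04 0" --pt "-1 0 0 -0.04 0" --pt "-1 0 0 -0.04 0"

```text
time: 12.1
tool_pos: [0.5537, -0.2906, 0.1916]
ee_rot: [-2.306, -2.133, 0.0]
wrist_force: [0.9, -0.5, -0.3]
width: 0.157
grasp_force: 58.4
```

Call:
servo_tool --pt "-1 0 0 -0.03 0" --pt "-1 0 0 -0.01 0" --pt "-1 0 0 0 0"

```text
time: 12.4
tool_pos: [0.5545, -0.291, 0.2314]
ee_rot: [2.304, 2.132, 0.001]
wrist_force: [-0.6, -0.0, -2.0]
width: 0.151
grasp_force: 58.6
```

```bash
cat >> h.py <<'E'
def sheet(n="side"):
    "fit the held mask's sheet in tool coordinates, from dark points below the grip"
    s=snapshot(n);o=bot.observe();p=np.array(o["tool_pos"]);Rt=Rm(o["ee_rot"]);P=cloud(s);L=((P-p)@Rt)*1000
    m=(abs(L[...,0])<60)&(L[...,1]>15)&(L[...,1]<140)&(L[...,2]>20)&(L[...,2]<65)&(s["range_z"]>0)
    Q=L[m]
    if len(Q)<20: print(n,len(Q)); return
    A=np.c_[Q[:,0],Q[:,1],np.ones(len(Q))];k=np.ones(len(Q),bool)
    for _ in range(6):
        c=np.linalg.lstsq(A[k],Q[k,2],rcond=None)[0];r=Q[:,2]-A@c;k=abs(r)<4
    b=cv2.minAreaRect(Q[k][:,:2].astype(np.float32))
    W=P[m][k]; print(n,len(Q),k.sum(),"slopes deg",np.degrees(c[:2]).round(2),"top surf z_tool at y=76:",round(c[2]+76*c[1],1),"rect(tool)",np.round(b[0],1),np.round(b[1],1),round(b[2],1),"world z",np.median(W[:,2]).round(4))
E
python3 - <<'E'
from h import *
for n in("side","top","side"): sheet(n)
s=snapshot("side");t=snapshot("top")
cv2.imwrite("pics/held.png",np.hstack([cv2.resize(s["color"][50:200,150:350],(400,300)),cv2.resize(t["color"][80:230,240:440],(400,300))]))
o=bot.observe();print(o["width"],o["grasp_force"],o["wrist_force"],o["ft_torque"])
plan((.52,-.15,.24),-4.6)
E
```

```text
side 455 450 slopes deg [-0.03 -0.01] top surf z_tool at y=76: 41.3 rect(tool) [ 0.  68.2] [105.2  93.7] 89.1 world z 0.1882
top 608 598 slopes deg [-0.6   0.07] top surf z_tool at y=76: 42.7 rect(tool) [12.6 69. ] [107.   66.7] 89.9 world z 0.1857
side 459 450 slopes deg [0.1  0.04] top surf z_tool at y=76: 42.8 rect(tool) [ 0.5 67.6] [104.7  97. ] 89.5 world z 0.1848
0.1541447698322054 58.60899746417999 [ 0.27639328  1.25176368 -1.00153399] [ 0.03063941  0.01324713 -0.00807284]
now [ 0.5534 -0.2904  0.2279] ang -4.46 tilt [-0.0037  0.0022 -1.    ] n 4
[0.0344, -0.0111, -0.0029, np.float64(0.03)]
[0.0344, -0.0111, -0.0029, np.float64(0.03)]
[0.0343, -0.0111, -0.0029, np.float64(0.03)]
[0.0343, -0.0111, -0.0029, np.float64(0.03)]
```

View pics/held.png

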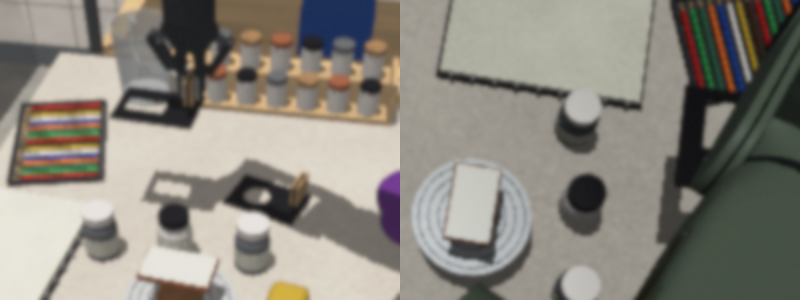

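The mask is held level. In the left panel it is at (158,105), with its sheet parallel to the bench to within 0.1°. I'll carry it high over the jars to the wheel.

Call:
servo_tool --pt "-1 0.02 -0.0095 -0.002 0" --pt "-1 0.035 -0.0165 -0.002 0" --pt "-1 0.04 -0.019 -0.002 0" --pt "-1 0.04 -0.019 0 0" --pt "-1 0.04 -0.019 0 0"

```text
time: 13.15
tool_pos: [0.4838, -0.1085, 0.2351]
ee_rot: [-2.305, -2.131, 0.001]
wrist_force: [1.5, -0.1, -0.6]
width: 0.154
grasp_force: 58.6
```

Call:
servo_tool --pt "-1 0.04 -0.019 0 0" --pt "-1 0.03 -0.0145 0 0" --pt "-1 0.02 -0.0095 0 0" --pt "-1 0.0125 -0.006 0 0" --pt "-1 0 0 0 0"

```text
time: 13.65
tool_pos: [0.4435, -0.003, 0.2357]
ee_rot: [-2.303, -2.135, 0.001]
wrist_force: [0.6, 0.3, -1.3]
width: 0.155
grasp_force: 58.5
```

```bash
python3 - <<'E'
from h import *
for n in("side","top"): sheet(n)
s=snapshot("side");t=snapshot("top")
for q in(s,t): print("tile",rect(q,(.118,.136),(.519,-.01),.09))
plan((.4426,-.0032,.200),-4.6)
E
```

```text
side 785 779 slopes deg [0.14 0.24] top surf z_tool at y=76: 43.5 rect(tool) [ 1.1 67.1] [ 92.3 104.1] 0.0 world z 0.1924
top 29 29 slopes deg [0.21 2.91] top surf z_tool at y=76: 45.6 rect(tool) [-3.4 17.5] [29.9 94. ] 69.9 world z 0.193
tile (array([518. ,  -2.6]), array([48.4, 99.8]), 85.2, 'z', array([123.5, 126.7, 128.5]), 'mean', array([516.7,   0.6]), 529)
tile None
now [ 0.4447 -0.0048  0.2361] ang -4.52 tilt [-1.e-04 -3.e-04 -1.e+00] n 1
[0.0014, -0.0022, 0.0361, np.float64(0.08)]
```

Call:
servo_tool --pt "-1 0.0015 -0.002 0.015 0" --pt "-1 0 0 0.014 0" --pt "-1 0 0 0.007 0" --pt "-1 0 0 0.002 0" --pt "-1 0 0 0 0"

```text
time: 14.35
tool_pos: [0.4426, -0.0027, 0.1983]
ee_rot: [-2.307, -2.133, 0.0]
wrist_force: [-0.4, -0.0, -1.4]
width: 0.159
grasp_force: 58.6
```

```bash
python3 - <<'E'
from h import *
for k in range(3):
    sheet("side")
    s=snapshot("side");P=cloud(s);o=bot.observe();p=np.array(o["tool_pos"]);Rt=Rm(o["ee_rot"])
    # window: bright hole pixels projected onto the sheet's top plane
    zt=p[2]-.0425; K=np.array(s["intrinsics"]);v,u=np.mgrid[:384,:512]
    d=np.stack([(u-K[0,2])/K[0,0],-(v-K[1,2])/K[1,1],-np.ones(u.shape)],-1)@Rm(s["orientation"]).T
    c=np.array(s["position"]);X=c+d*((zt-c[2])/d[...,2])[...,None];L=(X-p)@Rt*1000
    m=((s["color"].max(-1)>75)&(abs(L[...,0])<38)&(L[...,1]>28)&(L[...,1]<112)).astype(np.uint8)
    n,lab,st,_=cv2.connectedComponentsWithStats(m)
    j=1+st[1:,4].argmax();b=cv2.minAreaRect(L[lab==j][:,:2].astype(np.float32))
    w=p+Rt@np.array([b[0][0]/1000,b[0][1]/1000,0])
    print("window tool",np.round(b[0],1),np.round(b[1],1),round(b[2],1),"world",w[:2].round(4))
cv2.imwrite("pics/hold.png",cv2.resize(s["color"][110:245,170:350],(800,600)))
print({n:[np.round(d["position"],4).tolist() for d in finder.spot_point(s,n)[:1]] for n in("mask_window","tile_top")})
plan((.4426,-.0032,.184),-4.6)
E
```

```text
side 764 753 slopes deg [0.1  0.21] top surf z_tool at y=76: 43.6 rect(tool) [-0.3 67.4] [ 93.2 104.7] 0.1 world z 0.1551
window tool [ 2.6 72.8] [67.8 37.6] 89.4 world [ 0.5157 -0.0056]
side 770 763 slopes deg [0.06 0.23] top surf z_tool at y=76: 43.4 rect(tool) [ 0.7 67. ] [104.   93.1] 89.6 world z 0.1557
window tool [ 2.5 72.9] [67.8 37.6] 89.4 world [ 0.5156 -0.0056]
side 768 764 slopes deg [-0.03  0.11] top surf z_tool at y=76: 43.2 rect(tool) [ 0.3 67. ] [ 93.7 104.7] 0.8 world z 0.1558
window tool [ 2.2 73.3] [68.1 37.5] 89.5 world [ 0.5158 -0.0058]
{'mask_window': [[0.5195, -0.012, 0.151]], 'tile_top': [[0.5224, -0.014, 0.1275]]}
now [ 0.4424 -0.0023  0.1986] ang -4.45 tilt [ 7.e-04  1.e-04 -1.e+00] n 1
[-0.0009, 0.0002, 0.0146, np.float64(0.15)]
```

View pics/hold.png

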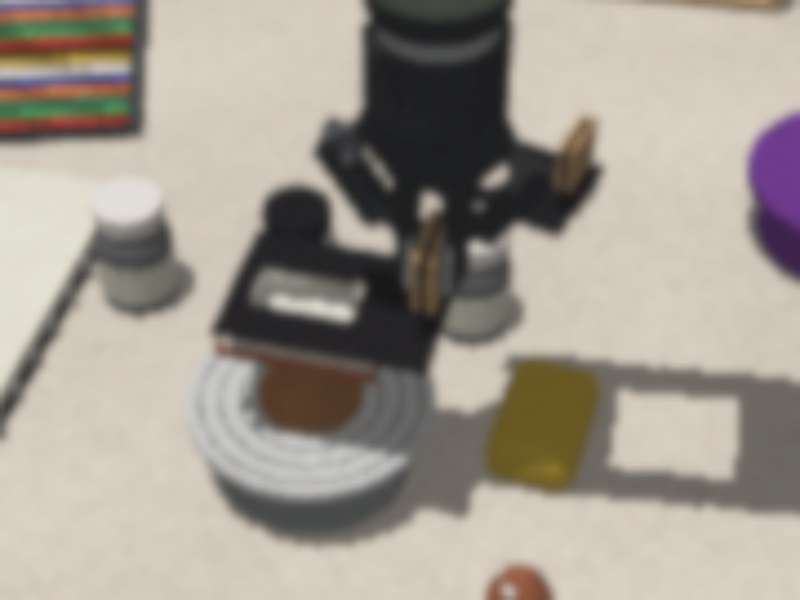

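In the crop the mask is level over the wheel, with its window at (310,292) and the tile showing through it. I'll make a final trim of about 1 mm and lower to a 10 mm gap.

Call:
servo_tool --pt "-1 -0.001 0.001 0.003 0" --pt "-1 0 0 0.004 0" --pt "-1 0 0 0.004 0" --pt "-1 0 0 0.002 0" --pt "-1 0 0 0.001 0"

```text
time: 15.25
tool_pos: [0.443, -0.0034, 0.1839]
ee_rot: [-2.306, -2.133, 0.001]
wrist_force: [0.8, 0.1, -0.0]
width: 0.155
grasp_force: 58.6
```

Call:
servo_tool --pt "-1 0 0 0 0" --pt "-1 0 0 0 0" --pt "-1 0 0 0 0"

```text
time: 15.55
tool_pos: [0.4433, -0.0034, 0.1844]
ee_rot: [2.306, 2.133, 0.0]
wrist_force: [0.5, 0.7, -0.4]
width: 0.155
grasp_force: 58.6
```

```bash
python3 - <<'E'
from h import *
for k in range(3): sheet("side")
s=snapshot("side");P=cloud(s);o=bot.observe();p=np.array(o["tool_pos"]);L=(P-p)@Rm(o["ee_rot"])*1000
m=(abs(L[...,0])<12)&(abs(L[...,1]-76)<24)&(s["color"].min(-1)>110)
print("tile through window z",np.percentile(P[m][:,2],[10,50,90]).round(4),m.sum())
print({n:[np.round(d["position"],4).tolist() for d in finder.spot_point(s,n)[:1]] for n in("mask_window","tile_top","jar0","sponge","shell","brush_pot","round_mask")})
cv2.imwrite("pics/fin.png",cv2.resize(s["color"][110:245,170:350],(800,600)))
plan((.4434,-.0044,.1843),-4.6)
E
```

```text
side 938 744 slopes deg [0.01 0.25] top surf z_tool at y=76: 43.3 rect(tool) [ 0.2 67.1] [ 93.1 104.7] 1.0 world z 0.1413
side 946 752 slopes deg [-0.04  0.14] top surf z_tool at y=76: 43.2 rect(tool) [-0.6 67.2] [104.2  94. ] 89.9 world z 0.1413
side 944 744 slopes deg [0.05 0.28] top surf z_tool at y=76: 43.2 rect(tool) [ 0.2 67.1] [ 93.1 104.4] 0.2 world z 0.1412
tile through window z [0.1262 0.1275 0.13  ] 77
{'mask_window': [[0.5203, -0.0101, 0.1339]], 'tile_top': [[0.3709, 0.0895, -0.0048]], 'jar0': [[0.6829, -0.1472, 0.0027]], 'sponge': [[0.5168, -0.011, 0.1163]], 'shell': [[0.3732, 0.0859, 0.0006]], 'brush_pot': [[0.7664, 0.1899, 0.0032]], 'round_mask': [[0.4284, -0.316, 0.0042]]}
now [ 0.4432 -0.0034  0.1843] ang -4.46 tilt [-0.e+00  1.e-04 -1.e+00] n 1
[-0.001, 0.0003, -0.0, np.float64(0.14)]
```

View pics/fin.png

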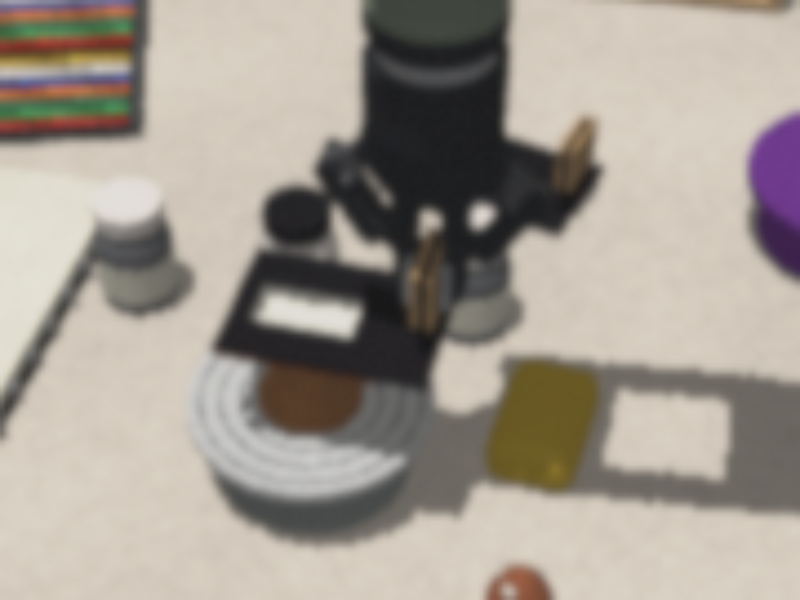

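The final view shows the mask level, with its window at (310,312) filled by the white tile face. The gap is about 10 mm. I'll make one last 0.7 mm sideways trim, let it settle and hand in.

Call:
servo_tool --pt "-1 -0.0007 0.0003 0 0.1" --pt "-1 0 0 0 0" --pt "-1 0 0 0 0" --pt "-1 0 0 0 0" --pt "-1 0 0 0 0"

```text
time: 16.6
tool_pos: [0.4435, -0.0041, 0.1843]
ee_rot: [-2.308, -2.131, -0.0]
wrist_force: [-0.2, -0.1, 0.0]
width: 0.154
grasp_force: 58.6
```

```bash
python3 -c "
from rig import bot
print(bot.observe()['tool_pos'],bot.finish_job())"
```

```text
the job is handed in; nothing more can be done
[ 0.44347259 -0.00407984  0.18428384] None
```

The job is handed in at 16.6 s: the oblong tile sits flat and centred on the chuck to within about 2 mm, and the oblong-window mask is held level and still about 10 mm above it, lined up with the tile to within about 2 mm; no result came back.

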